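Put the bench tools back into their shadow-cut tray

TASK

Put the four tools lying on the bench - the try square, the cam clamp, the red block plane and the round sharpening stone - back into the foam tray, each set down fully home and flat in the cutout of its own shape. Set them down rather than drop them, let go of them, and leave the yellow tape measure and the roll of masking tape where they are.

Things in the scene. Friction and masses are not known exactly. Their poses are not given: they have to be found in the camera images.
- square: L-shaped try square lying flat. Origin: underside, middle of its 70 (x) x 110 (y) mm outline. Dark wood stock with brass edge: x -35 to 35, y -55 to -35, 24 mm high. Steel blade: x -35 to -15, on from the stock to y 55, its top 7.5 mm above the underside. Grasp across the stock (closing along y) at x -5, y -45, fingertips 15 mm above the underside, clear of the foam. 110 g.
- clamp: F-shaped luthier's clamp lying flat, rigid. Origin: underside, middle of its 76 (x) x 130 (y) mm outline. Two pale wood jaws, x -38 to 38, 26 mm high: end jaw y -65 to -45, middle jaw (dark lever on top) y 5 to 25. Steel bar x 20 to 36, y -65 to 65, 8 to 18 mm up. Grasp across the middle jaw (closing along y) at x 0, y 15, fingertips 15 mm above the underside. 180 g.
- plane: Small red block plane on its sole, round ends, steel cap, brass knobs: 104 (y) x 40 (x) mm. Origin: middle of the sole. Cheeks 40 mm wide, 30 mm high from y -27 to 23; ends 14 mm high, front knob 26 mm high at y 38; cap rises to 45 mm. Grasp across the cheeks (closing along x) at the origin, fingertips 15 mm above the sole, clear of the foam. 340 g.
- stone: Round sharpening stone, a puck, pale grey over dark grey, 60 mm in diameter, 35 mm high, lying flat. Origin: middle of its underside. Grasp across the diameter, fingertips 15 mm above the underside, clear of the foam. 200 g.
- square_insert: Black foam block with an orange-floored cutout: L-shaped. Fixed, 120 (x) x 160 (y) x 20 mm high, one of four set edge to edge, flush with the rim of a plywood tray (black top 26 mm above the bench). Origin: middle of its underside. Cutout 12 mm deep (floor 8 mm above origin), 8 mm play all round. Try square at home: origin 8 mm above this origin, axes parallel to these (x to x, y to y).
- clamp_insert: Black foam block with an orange-floored cutout: F-shaped. Fixed, 120 (x) x 160 (y) x 20 mm high, one of four set edge to edge, flush with the rim of a plywood tray (black top 26 mm above the bench). Origin: middle of its underside. Cutout 12 mm deep (floor 8 mm above origin), 8 mm play all round. Clamp at home: origin 8 mm above this origin, axes parallel to these (x to x, y to y).
- plane_insert: Black foam block with an orange-floored cutout: long, corners cut off. Fixed, 120 (x) x 160 (y) x 20 mm high, one of four set edge to edge, flush with the rim of a plywood tray (black top 26 mm above the bench). Origin: middle of its underside. Cutout 12 mm deep (floor 8 mm above origin), 8 mm play all round. Plane at home: origin 8 mm above this origin, y along this y, either way round.
- stone_insert: Black foam block with an orange-floored cutout: round. Fixed, 120 (x) x 160 (y) x 20 mm high, one of four set edge to edge, flush with the rim of a plywood tray (black top 26 mm above the bench). Origin: middle of its underside. Cutout 12 mm deep (floor 8 mm above origin), 8 mm play all round. Stone at home: origin 8 mm above this origin, any turn.
- tape_measure: Yellow and black tape measure, 36 (x) x 70 (y) x 62 mm high, loose, to be left alone. Origin: middle of its underside.
- tape_roll: Roll of cream masking tape lying flat, 76 mm across, 25 mm high, loose, to be left alone. Origin: middle of its underside.

How it is judged:
By the outcome, as a careful person would: the job done as asked, in the order asked, and still so for the second after the job is handed in, with the robot touching nothing.
It also fails if it takes over 120 s, if anything falls off the work surface, if the arm or the gripper's body presses on something with over 40 N, if the wrist force passes 120 N, or if a joint passes its speed limit or range.

ROBOT

A 6-joint arm with a two-finger parallel gripper is mounted at the origin on the work surface. World frame = base frame: x ahead of the robot, y to its left, z up, the work surface at z = 0. Lengths are in m, angles in rad, forces in N, time in s.
With the tool pointing down it reaches from about 0.275 to 0.75 m from the base axis. Payload 10.2 kg.
Tool frame: the origin (TCP) lies at the very end of the fingers, on their centre line; the grasp point (between the pads) lies 19 mm behind it; z points along the fingers, y is the direction in which the jaws open and shut (so a half turn about z gives the same grasp; the last joint's range is limited). The gripper opens to 88 mm and grips with 3 to 60 N. Pads are 18 mm wide; open, the fingers measure 123 mm over their backs; the gripper's body (75 mm by 187 mm) begins 45 mm behind the grasp point.
Start: joints at [0.98, 0.313, 1.498, -0, 1.331, -0.223], TCP at [0.189, 0.49, 0.239] pointing down, gripper open.
Joint ranges: [-2.94, 2.94], [-0.97, 2.17], [0.19, 2.56], [-1.23, 4.37], [0.02, 3.11], [-2.88, 2.88]. Speed limits (rad/s): [2.39, 2.39, 3.01, 3.14, 3.14, 3.14].

INTERFACE

Orientations are given as a unit quaternion [x, y, z, w].
In Python, from station import * gives the robot as it stands. The module is installed in compiled form; this text tells all that it offers.
- The arm moves only by the shell command python3 -m crank 'ROWS' [FORCE]. ROWS is JSON, a list of rows, each an object of numbers: "rx", "ry", "rz": the turn, a rotation vector about the tool's x, y, z in rad; "tx", "ty", "tz": the shift along the tool's x, y, z in mm; "claw": the gripper command: -1 is fully open, 1 is shut, values between are in proportion. A call has 1 to 20 rows; each row is the pose to reach, as a shift and turn from the pose commanded when the call began, along the tool's axes at that moment; what a row does not reach only later rows make up. A row lasts 1/12 s, in which the tool goes at most 41.7 mm and 7.16 degrees, less where a joint would pass 70% of its speed; a pose out of reach is approached as far as the arm can. A call with a gripper value outside its range is refused whole. The fingers move at their own pace and stop on an object; FORCE is the grip in N (left out, the last holds). Time passes only in rows, so rows that repeat a pose let the fingers close. It gives the time, the measured TCP pose, the force and the opening at its end, in the units of the state.
- observe(): the state, without advancing time (a new reading comes with each control period).
- read_camera(name): name is "scene" or "top" or "wrist"; returns a dict with "frame" (384x512x3 uint8, red, green, blue), "fx", "fy", "cx", "cy" (pixels), "xyz" and "orientation" of the camera in the world; the wrist camera has in their place "T_tool_cam" (4x4, takes a point from camera to tool coordinates, whose origin is the TCP and whose axes are the flange's). Camera axes: x right, y down, z forward; pixel columns grow to the right and rows downward; lengths in m; the calibration is good to about 2 mm. A picture is of the moment at which its call begins: read the wrist's pose just before it. There is no depth.
- job_done(): hands the job in, once; it reports no verdict.
The state is a dict: "time_s": time; "joint_positions": joint angles; "qvel": joint speeds; "tau": joint torques, N m; "tcp_pos": TCP position; "ee_rot": TCP orientation; "contact_force": force on the tool from outside, world axes, zero at the start; "ft_torque": the same for the moment, N m; "finger_gap": finger opening in m.
Only numpy, scipy, OpenCV 4.12 (cv2) and the standard library are available. Lean on these libraries where they do the work, as an engineer would, in place of code of your own. Each camera call takes 0.05 s, during which the arm holds its last target. There are 200 camera calls.

## Working session

There is one attempt and no reset: what is moved stays moved. The work goes in short steps, Python scripts to look and compute and a shell command to move; the robot and the scene stay as the last step left them, time stands still between calls to the robot, and variables do not carry over. Pictures are saved under pics/ and viewed, about 12 in all and at most 16, crops included, and the job is handed in when it is done.

```bash
mkdir -p pics; cat > h.py <<'E'
from station import *
import numpy as np, cv2
from scipy.spatial.transform import Rotation as R
def cam(name):
    s=observe(); c=read_camera(name)
    if name=="wrist":
        T=np.eye(4); T[:3,:3]=R.from_quat(s["ee_rot"]).as_matrix(); T[:3,3]=s["tcp_pos"]
        M=T@np.array(c["T_tool_cam"])
    else:
        M=np.eye(4); M[:3,:3]=R.from_quat(c["orientation"]).as_matrix(); M[:3,3]=c["xyz"]
    c["M"]=M; return c
def ray(c,uv,z):
    uv=np.atleast_2d(np.array(uv,float))
    d=np.c_[(uv[:,0]-c["cx"])/c["fx"],(uv[:,1]-c["cy"])/c["fy"],np.ones(len(uv))]@c["M"][:3,:3].T
    o=c["M"][:3,3]; return o+d*((z-o[2])/d[:,2])[:,None]
def proj(c,p):
    q=(np.atleast_2d(p)-c["M"][:3,3])@c["M"][:3,:3]
    return np.c_[q[:,0]/q[:,2]*c["fx"]+c["cx"],q[:,1]/q[:,2]*c["fy"]+c["cy"]]
def save(c,fn,k=1.5): cv2.imwrite("pics/"+fn,cv2.resize(c["frame"][:,:,::-1],None,fx=k,fy=k))
E
python3 - <<'E'
from h import *
for n in ["top","scene"]:
    c=cam(n); save(c,n+"0.png"); np.save(n+"0.npy",c,allow_pickle=True); print(n,c["xyz"],c["orientation"],c["fx"])
s=observe();print({k:np.round(v,3) for k,v in s.items()}); 
c=cam("wrist");print(c["T_tool_cam"]); save(c,"w0.png")
E
```

```text
top [ 0.40075957 -0.02131437  1.14007615] [-0.70298619  0.70485919 -0.06803248  0.06599642] 380.50037153904117
scene [ 1.24374328 -0.89124635  0.89854022] [ 0.8535497   0.28248585 -0.13562384 -0.41624612] 486.4894350732003
{'time_s': np.float64(0.1), 'joint_positions': array([ 0.98 ,  0.313,  1.498, -0.   ,  1.331, -0.223]), 'qvel': array([-0.   ,  0.001, -0.002, -0.   , -0.002,  0.   ]), 'tau': array([ 4.0000e-03, -4.0281e+01, -2.5264e+01,  7.0000e-02,  3.4000e-02,
       -0.0000e+00]), 'tcp_pos': array([0.189, 0.49 , 0.238]), 'ee_rot': array([ 0.183,  0.983, -0.001, -0.   ]), 'contact_force': array([ 0.531,  0.493, -0.666]), 'ft_torque': array([ 0.005, -0.018,  0.045]), 'finger_gap': np.float64(0.088)}
[[-1.11712976e-04 -9.61270157e-01 -2.75607824e-01  6.96928023e-02]
 [ 9.99999791e-01  6.80096492e-05 -6.42538356e-04 -8.27103889e-04]
 [ 6.36396938e-04 -2.75607839e-01  9.61269949e-01 -1.46825076e-01]
 [ 0.00000000e+00  0.00000000e+00  0.00000000e+00  1.00000000e+00]]
```

View pics/top0.png

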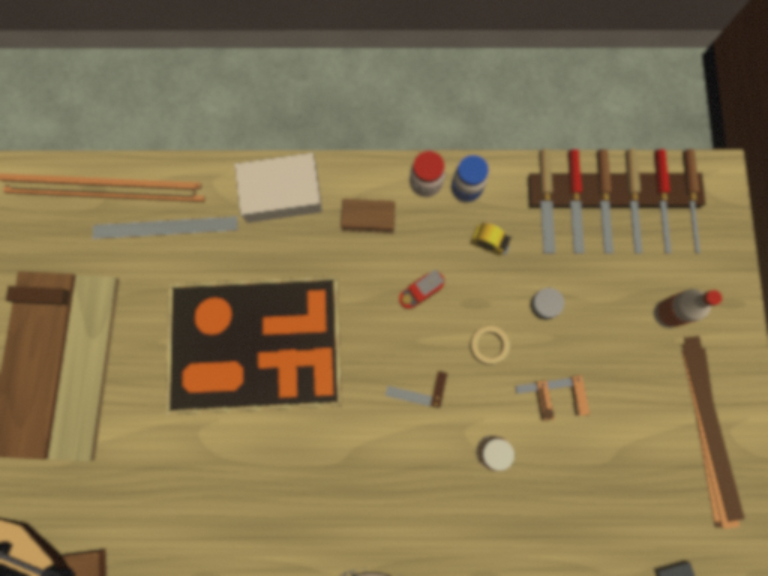

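View pics/scene0.png

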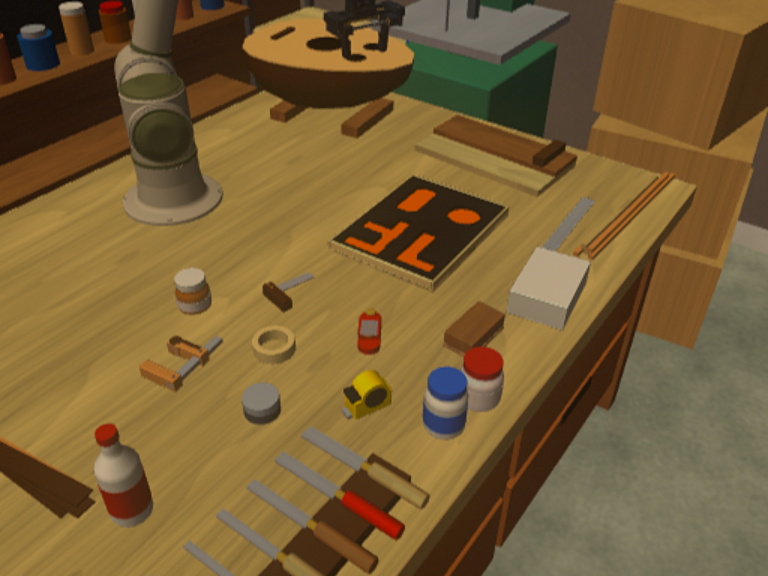

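Top view (768 px wide): the tray is at (170–337, 280–410). Its cutouts are round upper-left, L upper-right, long lower-left and F lower-right. The plane is at (423,289), the stone at (548,303), the square's stock at (439,390) and the clamp at (550,392). The tape measure is at (491,237) and the roll at (490,345).

```bash
cat > m.py <<'E'
from h import *
c=np.load("top0.npy",allow_pickle=True).item(); f=c["frame"]; hsv=cv2.cvtColor(f,cv2.COLOR_RGB2HSV)
def blob(mask,box):
    m=np.zeros(mask.shape,np.uint8); x0,y0,x1,y1=[int(v/1.5) for v in box]; m[y0:y1,x0:x1]=mask[y0:y1,x0:x1]*255
    cs,_=cv2.findContours(m,cv2.RETR_EXTERNAL,cv2.CHAIN_APPROX_NONE); return max(cs,key=cv2.contourArea)[:,0,:]
def rect(name,cn,z):
    w=ray(c,cn,z)[:,:2]*1000; r=cv2.minAreaRect(w.astype(np.float32)); print(name,np.round(r[0],1),np.round(r[1],1),round(r[2],1))
V=hsv[...,2];S=hsv[...,1];H=hsv[...,0]
rect("tray",blob((V<75)|((S>200)&(V>150)),(160,270,350,420)),.026)
for n,b in dict(Lc=(250,285,332,340),Fc=(250,342,336,402),round=(180,290,240,340),long=(175,355,250,395)).items():
    rect(n,blob((S>200)&(V>150),b),.014)
rect("plane",blob((S>170)&((H<6)|(H>174))|(S<60),(395,265,450,312)),.014)
rect("stone",blob(S<75,(525,280,570,325)),.03)
rect("stock",blob(V<105,(425,365,455,415)),.024)
rect("blade",blob(S<75,(380,380,440,410)),.0075)
rect("jawend",blob((H<14)&(S>120),(568,370,595,420)),.026)
rect("jawmid",blob((H<14)&(S>120),(535,375,560,420)),.026)
rect("bar",blob(S<75,(510,370,575,398)),.018)
cv2.imwrite("pics/crop.png",cv2.resize(f[160:290,250:400,::-1],None,fx=5,fy=4.5,interpolation=cv2.INTER_CUBIC)) 
w=cam("wrist");print(w["fx"],w["M"][:3,3])
E
python3 m.py
```

```text
tray [537.2 230.7] [235.5 315.3] 2.6
Lc [602.4 153.3] [ 80.6 120.6] 3.1
Fc [482.5 148. ] [ 88.  138.9] 2.1
round [595.9 314.8] [67.8 66. ] 2.7
long [474.4 309.8] [ 53.2 114.6] 2.6
plane [ 663.8 -119.2] [25.8 44.9] 37.0
stone [ 615.9 -351.6] [59.6 61.3] 87.0
stock [ 448.9 -132. ] [16.9 63.8] 76.3
blade [435.9 -74.3] [90.3 20.9] 77.0Traceback (most recent call last):
  File "m.py", line 16, in <module>
    rect("jawend",blob((H<14)&(S>120),(568,370,595,420)),.026)
                  ~~~~^^^^^^^^^^^^^^^^^^^^^^^^^^^^^^^^^^
  File "m.py", line 5, in blob
    cs,_=cv2.findContours(m,cv2.RETR_EXTERNAL,cv2.CHAIN_APPROX_NONE); return max(cs,key=cv2.contourArea)[:,0,:]
                                                                             ~~~^^^^^^^^^^^^^^^^^^^^^^^^
ValueError: max() iterable argument is empty
```

```bash
python3 -m crank '[{"tx":-525,"ty":-580,"tz":-62,"rz":-0.368},{"tx":-525,"ty":-580,"tz":-62,"rz":-0.368},{"tx":-525,"ty":-580,"tz":-62,"rz":-0.368},{"tx":-525,"ty":-580,"tz":-62,"rz":-0.368},{"tx":-525,"ty":-580,"tz":-62,"rz":-0.368},{"tx":-525,"ty":-580,"tz":-62,"rz":-0.368},{"tx":-525,"ty":-580,"tz":-62,"rz":-0.368},{"tx":-525,"ty":-580,"tz":-62,"rz":-0.368},{"tx":-525,"ty":-580,"tz":-62,"rz":-0.368},{"tx":-525,"ty":-580,"tz":-62,"rz":-0.368},{"tx":-525,"ty":-580,"tz":-62,"rz":-0.368},{"tx":-525,"ty":-580,"tz":-62,"rz":-0.368},{"tx":-525,"ty":-580,"tz":-62,"rz":-0.368},{"tx":-525,"ty":-580,"tz":-62,"rz":-0.368},{"tx":-525,"ty":-580,"tz":-62,"rz":-0.368},{"tx":-525,"ty":-580,"tz":-62,"rz":-0.368},{"tx":-525,"ty":-580,"tz":-62,"rz":-0.368},{"tx":-525,"ty":-580,"tz":-62,"rz":-0.368},{"tx":-525,"ty":-580,"tz":-62,"rz":-0.368},{"tx":-525,"ty":-580,"tz":-62,"rz":-0.368}]'
python3 - <<'E'
from h import *
c=cam("wrist"); save(c,"w1.png"); np.save("w1.npy",c,allow_pickle=True); print(c["fx"],c["cx"],c["cy"])
E
```

```text
264.7763438315502 259.002111010265 194.05175231465162$[0]: bad value
```

View pics/w1.png

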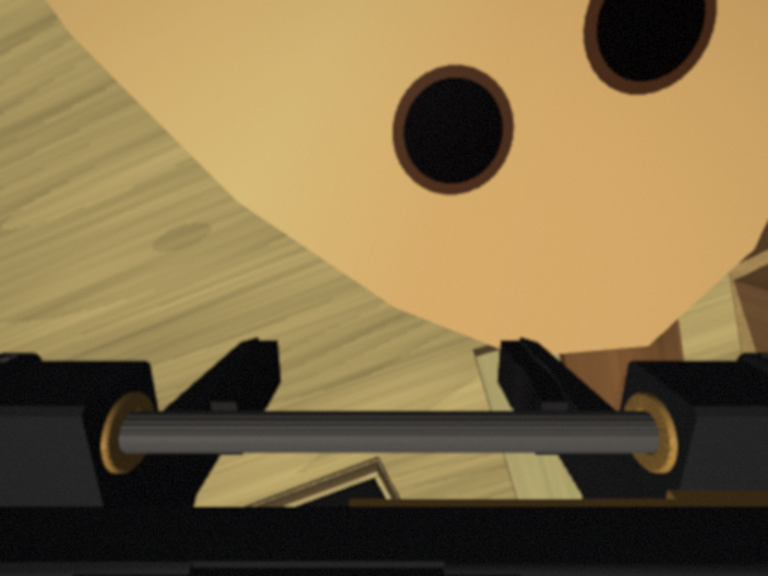

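The call was refused, and I think it wants every field. The wrist picture shows only the start surroundings: the instrument body behind the gripper and a tray corner at (375,465).

```bash
python3 -m crank '[{"tx":-30,"ty":-24,"tz":-20,"rx":0,"ry":0,"rz":0,"claw":-1},{"tx":-665,"ty":-526,"tz":-62,"rx":0,"ry":0,"rz":-0.368,"claw":-1},{"tx":-665,"ty":-526,"tz":-62,"rx":0,"ry":0,"rz":-0.368,"claw":-1},{"tx":-665,"ty":-526,"tz":-62,"rx":0,"ry":0,"rz":-0.368,"claw":-1},{"tx":-665,"ty":-526,"tz":-62,"rx":0,"ry":0,"rz":-0.368,"claw":-1},{"tx":-665,"ty":-526,"tz":-62,"rx":0,"ry":0,"rz":-0.368,"claw":-1},{"tx":-665,"ty":-526,"tz":-62,"rx":0,"ry":0,"rz":-0.368,"claw":-1},{"tx":-665,"ty":-526,"tz":-62,"rx":0,"ry":0,"rz":-0.368,"claw":-1},{"tx":-665,"ty":-526,"tz":-62,"rx":0,"ry":0,"rz":-0.368,"claw":-1},{"tx":-665,"ty":-526,"tz":-62,"rx":0,"ry":0,"rz":-0.368,"claw":-1},{"tx":-665,"ty":-526,"tz":-62,"rx":0,"ry":0,"rz":-0.368,"claw":-1},{"tx":-665,"ty":-526,"tz":-62,"rx":0,"ry":0,"rz":-0.368,"claw":-1}]'

```

```text
time_s: 1.2
tcp_pos: [0.4327, 0.0766, 0.2815]
ee_rot: [0.0, 1.0, 0.0, 0.0]
contact_force: [0.9, 0.4, 0.3]
finger_gap: 0.0883
```

```bash
python3 -m crank '[{"tx":-187,"ty":-317,"tz":-18,"claw":-1},{"tx":-187,"ty":-317,"tz":-18,"claw":-1},{"tx":-187,"ty":-317,"tz":-18,"claw":-1},{"tx":-187,"ty":-317,"tz":-18,"claw":-1},{"tx":-187,"ty":-317,"tz":-18,"claw":-1},{"tx":-187,"ty":-317,"tz":-18,"claw":-1},{"tx":-187,"ty":-317,"tz":-18,"claw":-1},{"tx":-187,"ty":-317,"tz":-18,"claw":-1},{"tx":-187,"ty":-317,"tz":-18,"claw":-1},{"tx":-187,"ty":-317,"tz":-18,"claw":-1},{"tx":-187,"ty":-317,"tz":-18,"claw":-1},{"tx":-187,"ty":-317,"tz":-18,"claw":-1}]'
python3 - <<'E'
from h import *
c=cam("wrist"); save(c,"w2.png"); np.save("w2.npy",c,allow_pickle=True); print(observe()["tcp_pos"],observe()["joint_positions"])
E
```

```text
[0.43574634 0.07150873 0.28138854] [-0.10253263  0.09469823  1.65463455 -0.00232443  1.39071862 -1.66835526]$[0]: bad value
```

View pics/w2.png

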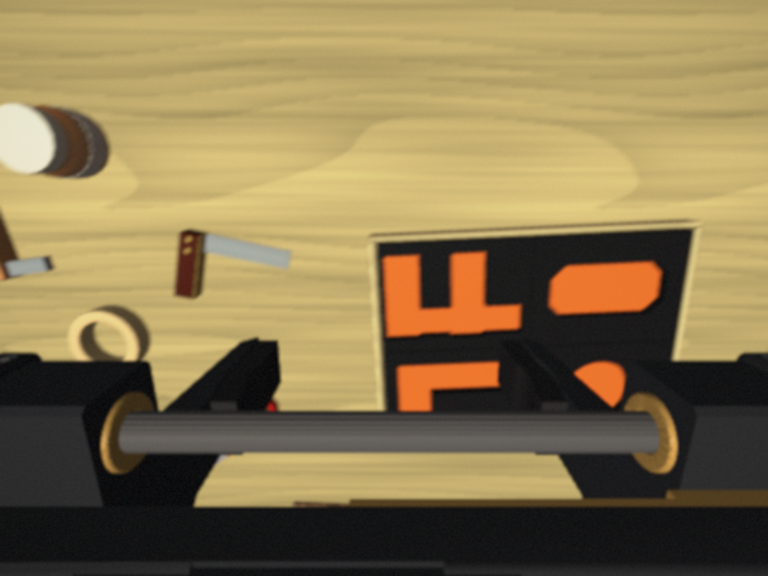

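The wrist view shows the square with its stock at (189,265) and blade to the right, and the tray with F, long and L cutouts at (380–660, 250–410). All seven fields are evidently needed.

```bash
python3 -m crank '[{"tx":-184,"ty":-311,"tz":-18,"rx":0,"ry":0,"rz":0,"claw":-1},{"tx":-184,"ty":-311,"tz":-18,"rx":0,"ry":0,"rz":0,"claw":-1},{"tx":-184,"ty":-311,"tz":-18,"rx":0,"ry":0,"rz":0,"claw":-1},{"tx":-184,"ty":-311,"tz":-18,"rx":0,"ry":0,"rz":0,"claw":-1},{"tx":-184,"ty":-311,"tz":-18,"rx":0,"ry":0,"rz":0,"claw":-1},{"tx":-184,"ty":-311,"tz":-18,"rx":0,"ry":0,"rz":0,"claw":-1},{"tx":-184,"ty":-311,"tz":-18,"rx":0,"ry":0,"rz":0,"claw":-1},{"tx":-184,"ty":-311,"tz":-18,"rx":0,"ry":0,"rz":0,"claw":-1},{"tx":-184,"ty":-311,"tz":-18,"rx":0,"ry":0,"rz":0,"claw":-1},{"tx":-184,"ty":-311,"tz":-18,"rx":0,"ry":0,"rz":0,"claw":-1},{"tx":-184,"ty":-311,"tz":-18,"rx":0,"ry":0,"rz":0,"claw":-1}]'
python3 - <<'E'
from h import *
c=cam("wrist"); save(c,"w3.png"); np.save("w3.npy",c,allow_pickle=True); print(observe()["tcp_pos"],observe()["joint_positions"])
E
```

```text
time_s: 2.17
tcp_pos: [0.6163, -0.2331, 0.2978]
ee_rot: [0.001, 1.0, 0.001, -0.001]
contact_force: [0.9, 0.6, 0.1]
finger_gap: 0.0884
[ 0.61608585 -0.23195877  0.29867683] [-5.37766806e-01  6.03632083e-01  9.09651095e-01  2.10832821e-04
  1.62943176e+00 -2.10855673e+00]
```

View pics/w3.png

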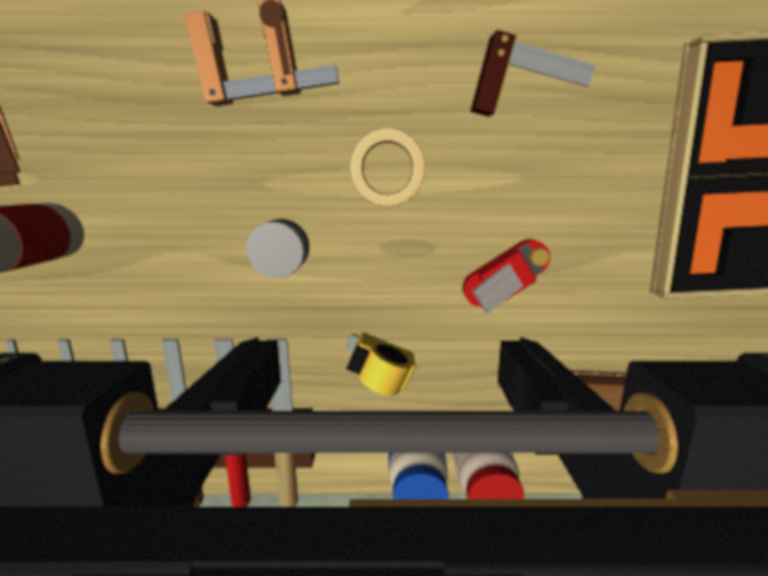

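The wrist view shows every tool cleanly: clamp jaws at (205,55) and (280,50), square stock at (493,72), stone at (277,248), plane from (468,300) to (548,245), roll at (388,167) and tape measure at (380,365).

```bash
cat > m2.py <<'E'
from h import *
c=np.load("w3.npy",allow_pickle=True).item(); f=c["frame"]; hsv=cv2.cvtColor(f,cv2.COLOR_RGB2HSV); H,S,V=cv2.split(hsv)
def blob(mask,box):
    m=np.zeros(mask.shape,np.uint8); x0,y0,x1,y1=[int(v/1.5) for v in box]; m[y0:y1,x0:x1]=mask[y0:y1,x0:x1]*255
    cs,_=cv2.findContours(m,cv2.RETR_EXTERNAL,cv2.CHAIN_APPROX_NONE); return max(cs,key=cv2.contourArea)[:,0,:]
def rect(name,cn,z):
    w=ray(c,cn,z)[:,:2]*1000; r=cv2.minAreaRect(w.astype(np.float32)); print(name,np.round(r[0],1),np.round(r[1],1),round(r[2],1))
def pts(name,p,z): 
    w=ray(c,np.array(p)/1.5,z)[:,:2]*1000; print(name,np.round(w,0).tolist(),"mean",np.round(w.mean(0),1)); return w
rect("plane",blob((S>120)&((H<8)|(H>172))&(V>90),(455,230,560,320)),.014)
p=pts("plane ends",[(464,287),(550,256)],.014)
rect("stone",blob(S<60,(240,215,302,285)),.035)
rect("stock",blob(V<110,(465,25,516,120)),.024)
rect("blade",blob(S<70,(518,35,600,95)),.0075)
rect("jawend",blob((H<16)&(S>130)&(V>110),(180,5,228,110)),.026)
rect("jawmid",blob((H<16)&(S>130),(255,5,300,98)),.026)
pts("stock",[(494,30),(516,34),(491,115),(471,109)],.024)
pts("bladeend",[(595,65),(588,87)],.0075)
pts("endjaw",[(186,13),(212,11),(226,101),(205,104)],.026)
pts("midjaw r edge/bot",[(285,28),(299,92),(276,95)],.026)
pts("bar end",[(337,67),(339,83)],.018)
pts("trayR",[(709,52),(668,293)],.026)
c=np.load("w2.npy",allow_pickle=True).item()
w=pts("F/long in w2: F corners, long",[(383,257),(387,337),(521,328),(420,255)],.026)
t=np.array([[537.2,230.7]]); a=np.deg2rad(2.6);Rm=np.array([[np.cos(a),-np.sin(a)],[np.sin(a),np.cos(a)]])
for n,o in dict(clamp=(-60,-80),square=(60,-80),plane=(-60,80),stone=(60,80)).items(): print(n,np.round(t+Rm@o,1))
E
python3 m2.py
```

```text
plane [ 650.3 -102.7] [ 47.5 101.7] 34.1
plane ends [[664.0, -149.0], [629.0, -57.0]] mean [ 646.9 -103. ]
stone [ 616.9 -354.5] [56.2 59.5] 86.4
stock [ 451.1 -135.5] [23.5 73. ] 77.0
blade [438.8 -71.8] [80.8 20.6] 75.9
jawend [ 437.5 -406.2] [75.1 19.6] 7.9
jawmid [ 430.6 -336.2] [75.7 21.8] 8.3
stock [[414.0, -136.0], [418.0, -115.0], [487.0, -134.0], [482.0, -154.0]] mean [ 450.4 -134.7]
bladeend [[440.0, -30.0], [459.0, -35.0]] mean [449.5 -32.6]
endjaw [[401.0, -419.0], [400.0, -395.0], [475.0, -391.0], [477.0, -411.0]] mean [ 438.3 -404.1]
midjaw r edge/bot [[413.0, -329.0], [467.0, -320.0], [470.0, -342.0]] mean [ 449.9 -330.5]
bar end [[444.0, -284.0], [458.0, -282.0]] mean [ 450.6 -282.9]
trayR [[433.0, 66.0], [668.0, 73.0]] mean [550.9  69.4]
F/long in w2: F corners, long [[441.0, 70.0], [530.0, 74.0], [520.0, 219.0], [439.0, 108.0]] mean [482.6 117.3]
clamp [[480.9 148.1]]
square [[600.8 153.5]]
plane [[473.6 307.9]]
stone [[593.5 313.3]]
```

```bash
python3 -m crank '[{"tx":171,"ty":99,"tz":199,"rx":0,"ry":0,"rz":0.239,"claw":-0.1},{"tx":171,"ty":99,"tz":199,"rx":0,"ry":0,"rz":0.239,"claw":-0.1},{"tx":171,"ty":99,"tz":199,"rx":0,"ry":0,"rz":0.239,"claw":-0.1},{"tx":171,"ty":99,"tz":199,"rx":0,"ry":0,"rz":0.239,"claw":-0.1},{"tx":171,"ty":99,"tz":199,"rx":0,"ry":0,"rz":0.239,"claw":-0.1},{"tx":171,"ty":99,"tz":199,"rx":0,"ry":0,"rz":0.239,"claw":-0.1},{"tx":171,"ty":99,"tz":199,"rx":0,"ry":0,"rz":0.239,"claw":-0.1},{"tx":171,"ty":99,"tz":199,"rx":0,"ry":0,"rz":0.239,"claw":-0.1},{"tx":171,"ty":99,"tz":199,"rx":0,"ry":0,"rz":0.239,"claw":-0.1},{"tx":171,"ty":99,"tz":199,"rx":0,"ry":0,"rz":0.239,"claw":-0.1}]' 20
python3 - <<'E'
from h import *
c=cam("wrist"); s=observe(); save(c,"w4.png"); print(s["tcp_pos"],R.from_quat(s["ee_rot"]).as_matrix()[:2,1])
p=ray(c,proj(c,[[.445,-.133,.024]]),.024)
print(proj(c,[[.445,-.133,.024],[.4500,-.134,.024]])*1.5)
E
```

```text
time_s: 3.05
tcp_pos: [0.4462, -0.1334, 0.1018]
ee_rot: [0.119, 0.993, -0.001, 0.001]
contact_force: [0.1, 0.1, 0.2]
finger_gap: 0.0485
[ 0.44648093 -0.13367035  0.10178896] [0.23597508 0.97175854]
[[390.64780431 297.4423804 ]
 [390.98380729 305.63469967]]
```

View pics/w4.png

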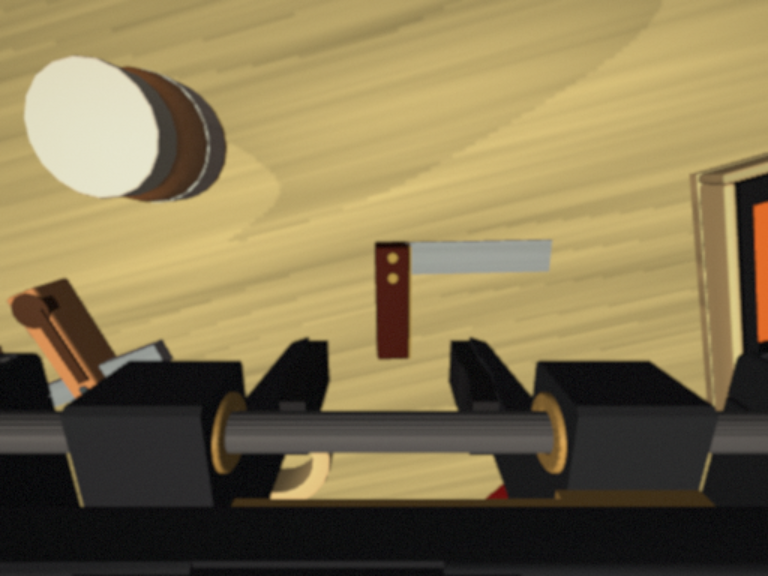

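The stock is centred between the fingers at column 392, vertical, at rows 242–358. It's well aligned.

```bash
python3 -m crank '[{"tx":0,"ty":0,"tz":40,"rx":0,"ry":0,"rz":0,"claw":-0.1},{"tx":0,"ty":0,"tz":70,"rx":0,"ry":0,"rz":0,"claw":-0.1},{"tx":0,"ty":0,"tz":86,"rx":0,"ry":0,"rz":0,"claw":-0.1},{"tx":0,"ty":0,"tz":86,"rx":0,"ry":0,"rz":0,"claw":-0.1},{"tx":0,"ty":0,"tz":86,"rx":0,"ry":0,"rz":0,"claw":-0.1},{"tx":0,"ty":0,"tz":86,"rx":0,"ry":0,"rz":0,"claw":1},{"tx":0,"ty":0,"tz":86,"rx":0,"ry":0,"rz":0,"claw":1},{"tx":0,"ty":0,"tz":86,"rx":0,"ry":0,"rz":0,"claw":1},{"tx":0,"ty":0,"tz":86,"rx":0,"ry":0,"rz":0,"claw":1},{"tx":0,"ty":0,"tz":86,"rx":0,"ry":0,"rz":0,"claw":1},{"tx":0,"ty":0,"tz":86,"rx":0,"ry":0,"rz":0,"claw":1},{"tx":0,"ty":0,"tz":86,"rx":0,"ry":0,"rz":0,"claw":1}]' 25
```

```text
time_s: 4.1
tcp_pos: [0.4455, -0.1334, 0.0149]
ee_rot: [0.119, 0.993, -0.0, 0.0]
contact_force: [-0.8, 0.9, 6.2]
finger_gap: 0.0198
```

```bash
python3 -m crank '[{"tx":0,"ty":0,"tz":-25,"rx":0,"ry":0,"rz":0,"claw":1},{"tx":0,"ty":0,"tz":-65,"rx":0,"ry":0,"rz":0,"claw":1},{"tx":0,"ty":0,"tz":-105,"rx":0,"ry":0,"rz":0,"claw":1},{"tx":-91,"ty":271,"tz":-105,"rx":0,"ry":0,"rz":-0.2845,"claw":1},{"tx":-91,"ty":271,"tz":-105,"rx":0,"ry":0,"rz":-0.2845,"claw":1},{"tx":-91,"ty":271,"tz":-105,"rx":0,"ry":0,"rz":-0.2845,"claw":1},{"tx":-91,"ty":271,"tz":-105,"rx":0,"ry":0,"rz":-0.2845,"claw":1},{"tx":-91,"ty":271,"tz":-105,"rx":0,"ry":0,"rz":-0.2845,"claw":1},{"tx":-91,"ty":271,"tz":-105,"rx":0,"ry":0,"rz":-0.2845,"claw":1},{"tx":-91,"ty":271,"tz":-105,"rx":0,"ry":0,"rz":-0.2845,"claw":1},{"tx":-91,"ty":271,"tz":-105,"rx":0,"ry":0,"rz":-0.2845,"claw":1},{"tx":-91,"ty":271,"tz":-105,"rx":0,"ry":0,"rz":-0.2845,"claw":1},{"tx":-91,"ty":271,"tz":-105,"rx":0,"ry":0,"rz":-0.2845,"claw":1},{"tx":-91,"ty":271,"tz":-105,"rx":0,"ry":0,"rz":-0.2845,"claw":1}]'
python3 - <<'E'
from h import *
c=cam("wrist"); s=observe(); save(c,"w5.png"); np.save("w5.npy",c,allow_pickle=True); print(s["tcp_pos"],R.from_quat(s["ee_rot"]).as_matrix()[:2,1],s["finger_gap"])
E
```

```text
time_s: 5.27
tcp_pos: [0.5972, 0.1075, 0.1192]
ee_rot: [-0.022, 1.0, -0.0, -0.0]
contact_force: [0.9, 0.0, -2.1]
finger_gap: 0.0197
[0.59733692 0.10740776 0.11937287] [-0.04429179  0.99901863] 0.019299607988660008
```

View pics/w5.png

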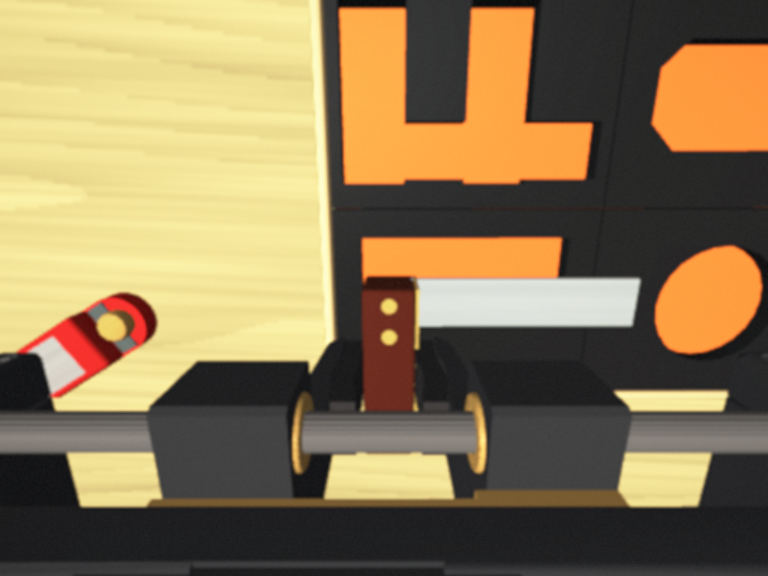

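The seams of the four foam blocks cross near (606,209), the tray's left black edge is near (334,209), and the square is held straight above the L.

```bash
python3 - <<'E'
from h import *
c=np.load("w5.npy",allow_pickle=True).item()
g=lambda p,z:np.round(ray(c,np.array(p)/1.5,z)[:,:2]*1000,1).tolist()
print("centre/left seam/up seam",g([(606,209),(334,209),(632,0),(587,380)],.026))
print("F corners",g([(340,7),(344,184),(586,180),(593,123)],.026), "floor",g([(344,184)],.014))
print("L near edge",g([(362,238),(562,238)],.026))
print("blade end near/far, stock top near L,R",g([(640,278),(632,327)],.119-.015+.0075),g([(362,287),(414,287)],.119-.015+.024))
E
```

```text
centre/left seam/up seam [[539.5, 232.7], [546.7, 71.4], [433.1, 225.4], [652.0, 241.9]]
F corners [[442.9, 73.9], [532.1, 77.2], [523.6, 217.9], [492.8, 216.2]] floor [[532.3, 75.9]]
L near edge [[563.2, 88.5], [557.8, 209.5]]
blade end near/far, stock top near L,R [[561.5, 205.5], [582.5, 206.7]] [[565.7, 95.1], [564.8, 113.9]]
```

```bash
python3 -m crank '[{"tx":-2.5,"ty":1.5,"tz":0,"rx":0,"ry":0,"rz":-0.008,"claw":1},{"tx":-2.5,"ty":1.5,"tz":30,"rx":0,"ry":0,"rz":-0.008,"claw":1},{"tx":-2.5,"ty":1.5,"tz":55,"rx":0,"ry":0,"rz":-0.008,"claw":1},{"tx":-2.5,"ty":1.5,"tz":70,"rx":0,"ry":0,"rz":-0.008,"claw":1},{"tx":-2.5,"ty":1.5,"tz":78,"rx":0,"ry":0,"rz":-0.008,"claw":1},{"tx":-2.5,"ty":1.5,"tz":83,"rx":0,"ry":0,"rz":-0.008,"claw":1},{"tx":-2.5,"ty":1.5,"tz":87,"rx":0,"ry":0,"rz":-0.008,"claw":1},{"tx":-2.5,"ty":1.5,"tz":89.5,"rx":0,"ry":0,"rz":-0.008,"claw":1},{"tx":-2.5,"ty":1.5,"tz":89.5,"rx":0,"ry":0,"rz":-0.008,"claw":1},{"tx":-2.5,"ty":1.5,"tz":89.5,"rx":0,"ry":0,"rz":-0.008,"claw":1}]'
```

```text
time_s: 6.15
tcp_pos: [0.6005, 0.1101, 0.0305]
ee_rot: [-0.027, 1.0, -0.0, 0.001]
contact_force: [0.1, -0.5, -0.9]
finger_gap: 0.0193
```

```bash
python3 -m crank '[{"tx":0,"ty":0,"tz":0.8,"rx":0,"ry":0,"rz":0,"claw":1},{"tx":0,"ty":0,"tz":1.5,"rx":0,"ry":0,"rz":0,"claw":1},{"tx":0,"ty":0,"tz":1.5,"rx":0,"ry":0,"rz":0,"claw":1},{"tx":0,"ty":0,"tz":1.5,"rx":0,"ry":0,"rz":0,"claw":1}]'
python3 -m crank '[{"tx":0,"ty":0,"tz":0,"rx":0,"ry":0,"rz":0,"claw":0.3},{"tx":0,"ty":0,"tz":0,"rx":0,"ry":0,"rz":0,"claw":0.2},{"tx":0,"ty":0,"tz":0,"rx":0,"ry":0,"rz":0,"claw":0.1},{"tx":0,"ty":0,"tz":0,"rx":0,"ry":0,"rz":0,"claw":0},{"tx":0,"ty":0,"tz":-20,"rx":0,"ry":0,"rz":0,"claw":0},{"tx":0,"ty":0,"tz":-60,"rx":0,"ry":0,"rz":0,"claw":0},{"tx":0,"ty":0,"tz":-90,"rx":0,"ry":0,"rz":0,"claw":0},{"tx":0,"ty":0,"tz":-90,"rx":0,"ry":0,"rz":0,"claw":0},{"tx":0,"ty":0,"tz":-90,"rx":0,"ry":0,"rz":0,"claw":0}]'
python3 - <<'E'
from h import *
c=cam("wrist"); s=observe(); save(c,"w6.png",1.2); np.save("w6.npy",c,allow_pickle=True); print(s["tcp_pos"],R.from_quat(s["ee_rot"]).as_matrix()[:2,1],s["finger_gap"])
E
```

```text
time_s: 6.48
tcp_pos: [0.6004, 0.1102, 0.0289]
ee_rot: [-0.027, 1.0, -0.0, 0.0]
contact_force: [-1.7, 0.1, 4.6]
finger_gap: 0.0198
time_s: 7.23
tcp_pos: [0.6008, 0.1102, 0.1197]
ee_rot: [-0.027, 1.0, -0.0, 0.002]
contact_force: [0.4, -0.1, -0.4]
finger_gap: 0.0436
[0.59993817 0.11012824 0.11798042] [-0.05367779  0.99855831] 0.044035793604536105
```

View pics/w6.png

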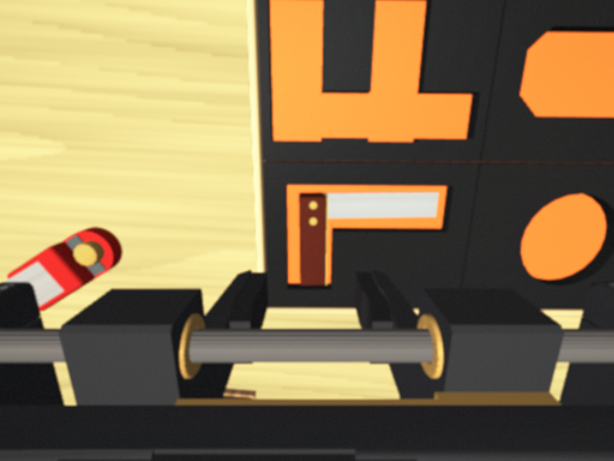

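The square is home, with an orange margin on all sides of the L at (290–447, 185–285). The clamp is next.

```bash
python3 -m crank '[{"tx":195,"ty":-437,"tz":18,"rx":0,"ry":0,"rz":-0.086,"claw":-0.13},{"tx":195,"ty":-437,"tz":18,"rx":0,"ry":0,"rz":-0.086,"claw":-0.13},{"tx":195,"ty":-437,"tz":18,"rx":0,"ry":0,"rz":-0.086,"claw":-0.13},{"tx":195,"ty":-437,"tz":18,"rx":0,"ry":0,"rz":-0.086,"claw":-0.13},{"tx":195,"ty":-437,"tz":18,"rx":0,"ry":0,"rz":-0.086,"claw":-0.13},{"tx":195,"ty":-437,"tz":18,"rx":0,"ry":0,"rz":-0.086,"claw":-0.13},{"tx":195,"ty":-437,"tz":18,"rx":0,"ry":0,"rz":-0.086,"claw":-0.13},{"tx":195,"ty":-437,"tz":18,"rx":0,"ry":0,"rz":-0.086,"claw":-0.13},{"tx":195,"ty":-437,"tz":18,"rx":0,"ry":0,"rz":-0.086,"claw":-0.13},{"tx":195,"ty":-437,"tz":18,"rx":0,"ry":0,"rz":-0.086,"claw":-0.13},{"tx":195,"ty":-437,"tz":18,"rx":0,"ry":0,"rz":-0.086,"claw":-0.13},{"tx":195,"ty":-437,"tz":18,"rx":0,"ry":0,"rz":-0.086,"claw":-0.13},{"tx":195,"ty":-437,"tz":18,"rx":0,"ry":0,"rz":-0.086,"claw":-0.13},{"tx":195,"ty":-437,"tz":18,"rx":0,"ry":0,"rz":-0.086,"claw":-0.13},{"tx":195,"ty":-437,"tz":18,"rx":0,"ry":0,"rz":-0.086,"claw":-0.13}]'
python3 - <<'E'
from h import *
c=cam("wrist"); s=observe(); save(c,"w7.png",1.2); np.save("w7.npy",c,allow_pickle=True); print(s["tcp_pos"],R.from_quat(s["ee_rot"]).as_matrix()[:2,1],s["finger_gap"])
E
```

```text
time_s: 8.53
tcp_pos: [0.4288, -0.3355, 0.0993]
ee_rot: [-0.07, 0.998, 0.001, -0.001]
contact_force: [0.6, 0.1, -0.1]
finger_gap: 0.0496
[ 0.42909515 -0.33531094  0.09959337] [-0.14051704  0.99007712] 0.049392264902626756
```

View pics/w7.png

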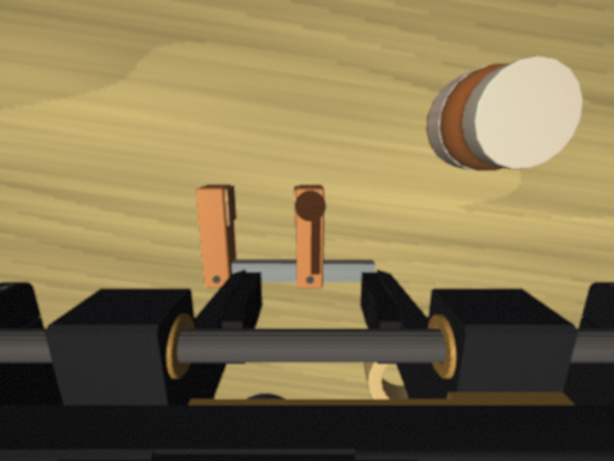

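The middle jaw is centred at column 310, vertical, at rows 186–287. I'll descend and grip.

```bash
python3 -m crank '[{"tx":0,"ty":-1,"tz":40,"rx":0,"ry":0,"rz":0,"claw":-0.13},{"tx":0,"ty":-1,"tz":70,"rx":0,"ry":0,"rz":0,"claw":-0.13},{"tx":0,"ty":-1,"tz":84.5,"rx":0,"ry":0,"rz":0,"claw":-0.13},{"tx":0,"ty":-1,"tz":84.5,"rx":0,"ry":0,"rz":0,"claw":-0.13},{"tx":0,"ty":-1,"tz":84.5,"rx":0,"ry":0,"rz":0,"claw":-0.13},{"tx":0,"ty":-1,"tz":84.5,"rx":0,"ry":0,"rz":0,"claw":1},{"tx":0,"ty":-1,"tz":84.5,"rx":0,"ry":0,"rz":0,"claw":1},{"tx":0,"ty":-1,"tz":84.5,"rx":0,"ry":0,"rz":0,"claw":1},{"tx":0,"ty":-1,"tz":84.5,"rx":0,"ry":0,"rz":0,"claw":1},{"tx":0,"ty":-1,"tz":84.5,"rx":0,"ry":0,"rz":0,"claw":1},{"tx":0,"ty":-1,"tz":84.5,"rx":0,"ry":0,"rz":0,"claw":1},{"tx":0,"ty":-1,"tz":84.5,"rx":0,"ry":0,"rz":0,"claw":1}]' 30
```

```text
time_s: 9.58
tcp_pos: [0.4291, -0.3377, 0.0163]
ee_rot: [-0.07, 0.998, -0.0, 0.0]
contact_force: [-1.2, 1.4, 5.8]
finger_gap: 0.0198
```

```bash
python3 -m crank '[{"tx":0,"ty":0,"tz":-25,"rx":0,"ry":0,"rz":0,"claw":1},{"tx":0,"ty":0,"tz":-60,"rx":0,"ry":0,"rz":0,"claw":1},{"tx":0,"ty":0,"tz":-95,"rx":0,"ry":0,"rz":0,"claw":1},{"tx":-123,"ty":489,"tz":-105,"rx":0,"ry":0,"rz":0.092,"claw":1},{"tx":-123,"ty":489,"tz":-105,"rx":0,"ry":0,"rz":0.092,"claw":1},{"tx":-123,"ty":489,"tz":-105,"rx":0,"ry":0,"rz":0.092,"claw":1},{"tx":-123,"ty":489,"tz":-105,"rx":0,"ry":0,"rz":0.092,"claw":1},{"tx":-123,"ty":489,"tz":-105,"rx":0,"ry":0,"rz":0.092,"claw":1},{"tx":-123,"ty":489,"tz":-105,"rx":0,"ry":0,"rz":0.092,"claw":1},{"tx":-123,"ty":489,"tz":-105,"rx":0,"ry":0,"rz":0.092,"claw":1},{"tx":-123,"ty":489,"tz":-105,"rx":0,"ry":0,"rz":0.092,"claw":1},{"tx":-123,"ty":489,"tz":-105,"rx":0,"ry":0,"rz":0.092,"claw":1},{"tx":-123,"ty":489,"tz":-105,"rx":0,"ry":0,"rz":0.092,"claw":1},{"tx":-123,"ty":489,"tz":-105,"rx":0,"ry":0,"rz":0.092,"claw":1},{"tx":-123,"ty":489,"tz":-105,"rx":0,"ry":0,"rz":0.092,"claw":1},{"tx":-123,"ty":489,"tz":-105,"rx":0,"ry":0,"rz":0.092,"claw":1},{"tx":-123,"ty":489,"tz":-105,"rx":0,"ry":0,"rz":0.092,"claw":1},{"tx":-123,"ty":489,"tz":-105,"rx":0,"ry":0,"rz":0.092,"claw":1},{"tx":-123,"ty":489,"tz":-105,"rx":0,"ry":0,"rz":0.092,"claw":1}]'
python3 - <<'E'
from h import *
c=cam("wrist"); s=observe(); save(c,"w8.png",1.2); np.save("w8.npy",c,allow_pickle=True); print(s["tcp_pos"],R.from_quat(s["ee_rot"]).as_matrix()[:2,1],s["finger_gap"])
E
```

```text
time_s: 11.17
tcp_pos: [0.4826, 0.1625, 0.1206]
ee_rot: [-0.023, 1.0, -0.0, -0.0]
contact_force: [-0.3, -0.1, -2.5]
finger_gap: 0.0198
[0.48272337 0.16231727 0.12068087] [-0.04578142  0.99895146] 0.01994419241930088
```

View pics/w8.png

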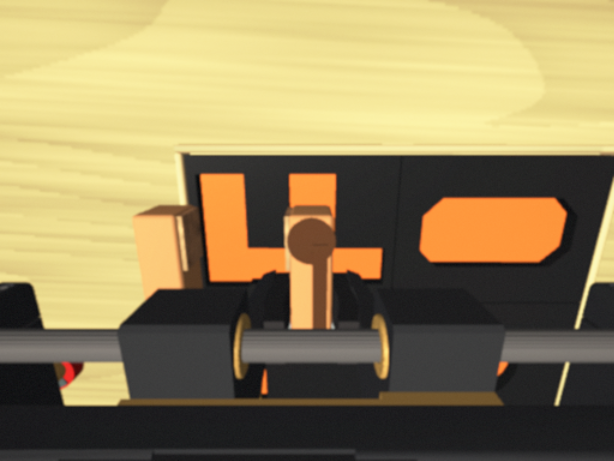

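The clamp is held square, with its middle jaw at column 310 above the F and the F's middle slot end at (290–336,174).

```bash
python3 - <<'E'
from h import *
c=np.load("w8.npy",allow_pickle=True).item()
g=lambda p,z:np.round(ray(c,np.array(p)/1.2,z)[:,:2]*1000,1).tolist()
print("jaw near end: top edge, bottom edge",g([(285,216),(334,218)],.1304),g([(286,207),(332,207)],.1044),"end jaw",g([(136,215),(188,217)],.1304))
print("slot end",g([(290,174),(336,174)],.026),"end slot",g([(200,174),(244,174)],.026),"F back corner",g([(209,281),(382,280)],.026))
print("long",g([(420,230),(566,230)],.026),g([(480,198),(480,263)],.026))
print("tray near black corner, seam",g([(191,155),(401,158)],.026))
E
```

```text
jaw near end: top edge, bottom edge [[444.6, 147.9], [444.5, 169.6]] [[445.9, 146.4], [444.7, 170.4]] end jaw [[447.2, 82.2], [447.1, 105.1]]
slot end [[436.5, 143.3], [434.9, 177.8]] end slot [[439.6, 75.8], [438.1, 108.8]] F back corner [[526.9, 78.9], [519.3, 221.6]]
long [[475.3, 246.9], [470.0, 361.7]] [[447.9, 289.2], [500.7, 299.4]]
tray near black corner, seam [[426.0, 69.8], [421.0, 225.0]]
```

```bash
python3 -m crank '[{"tx":0,"ty":0,"tz":30,"rx":0,"ry":0,"rz":-0.005,"claw":1},{"tx":0,"ty":0,"tz":55,"rx":0,"ry":0,"rz":-0.005,"claw":1},{"tx":0,"ty":0,"tz":70,"rx":0,"ry":0,"rz":-0.005,"claw":1},{"tx":0,"ty":0,"tz":78,"rx":0,"ry":0,"rz":-0.005,"claw":1},{"tx":0,"ty":0,"tz":83,"rx":0,"ry":0,"rz":-0.005,"claw":1},{"tx":0,"ty":0,"tz":87,"rx":0,"ry":0,"rz":-0.005,"claw":1},{"tx":0,"ty":0,"tz":89.5,"rx":0,"ry":0,"rz":-0.005,"claw":1},{"tx":0,"ty":0,"tz":90.5,"rx":0,"ry":0,"rz":-0.005,"claw":1},{"tx":0,"ty":0,"tz":90.5,"rx":0,"ry":0,"rz":-0.005,"claw":1},{"tx":0,"ty":0,"tz":90.5,"rx":0,"ry":0,"rz":-0.005,"claw":1}]'
```

```text
time_s: 12.05
tcp_pos: [0.4829, 0.1637, 0.0307]
ee_rot: [-0.026, 1.0, 0.0, 0.0]
contact_force: [0.3, -0.5, -1.3]
finger_gap: 0.019
```

```bash
python3 -m crank '[{"tx":0,"ty":0,"tz":0.8,"rx":0,"ry":0,"rz":0,"claw":1},{"tx":0,"ty":0,"tz":0.8,"rx":0,"ry":0,"rz":0,"claw":1},{"tx":0,"ty":0,"tz":0.8,"rx":0,"ry":0,"rz":0,"claw":1},{"tx":0,"ty":0,"tz":0.8,"rx":0,"ry":0,"rz":0,"claw":0.3},{"tx":0,"ty":0,"tz":0.8,"rx":0,"ry":0,"rz":0,"claw":0.2},{"tx":0,"ty":0,"tz":0.8,"rx":0,"ry":0,"rz":0,"claw":0.1},{"tx":0,"ty":0,"tz":0.8,"rx":0,"ry":0,"rz":0,"claw":0},{"tx":0,"ty":0,"tz":0,"rx":0,"ry":0,"rz":0,"claw":0},{"tx":0,"ty":0,"tz":-20,"rx":0,"ry":0,"rz":0,"claw":0},{"tx":0,"ty":0,"tz":-60,"rx":0,"ry":0,"rz":0,"claw":0},{"tx":0,"ty":0,"tz":-90,"rx":0,"ry":0,"rz":0,"claw":0},{"tx":0,"ty":0,"tz":-90,"rx":0,"ry":0,"rz":0,"claw":0}]'
python3 - <<'E'
from h import *
c=cam("wrist"); save(c,"w9.png",1.2)
E
python3 -m crank '[{"tx":-151,"ty":-278,"tz":0,"rx":0,"ry":0,"rz":1.026,"claw":-1},{"tx":-151,"ty":-278,"tz":0,"rx":0,"ry":0,"rz":1.026,"claw":-1},{"tx":-151,"ty":-278,"tz":0,"rx":0,"ry":0,"rz":1.026,"claw":-1},{"tx":-151,"ty":-278,"tz":0,"rx":0,"ry":0,"rz":1.026,"claw":-1},{"tx":-151,"ty":-278,"tz":0,"rx":0,"ry":0,"rz":1.026,"claw":-1},{"tx":-151,"ty":-278,"tz":0,"rx":0,"ry":0,"rz":1.026,"claw":-1},{"tx":-151,"ty":-278,"tz":0,"rx":0,"ry":0,"rz":1.026,"claw":-1},{"tx":-151,"ty":-278,"tz":0,"rx":0,"ry":0,"rz":1.026,"claw":-1},{"tx":-151,"ty":-278,"tz":0,"rx":0,"ry":0,"rz":1.026,"claw":-1},{"tx":-151,"ty":-278,"tz":0,"rx":0,"ry":0,"rz":1.026,"claw":-1},{"tx":-151,"ty":-278,"tz":0,"rx":0,"ry":0,"rz":1.026,"claw":-1},{"tx":-151,"ty":-278,"tz":0,"rx":0,"ry":0,"rz":1.026,"claw":-1}]'
python3 - <<'E'
from h import *
c=cam("wrist"); s=observe(); save(c,"w10.png",1.2); np.save("w10.npy",c,allow_pickle=True); print(s["tcp_pos"],R.from_quat(s["ee_rot"]).as_matrix()[:2,1],s["finger_gap"])
a=cv2.imread("pics/w9.png");b=cv2.imread("pics/w10.png"); cv2.imwrite("pics/w9_10.png",np.vstack([a[80:340],b[:340]]))
E
```

```text
time_s: 13.05
tcp_pos: [0.4852, 0.164, 0.1257]
ee_rot: [-0.026, 1.0, 0.0, 0.005]
contact_force: [1.1, -0.4, 1.3]
finger_gap: 0.0439
time_s: 14.1
tcp_pos: [0.6477, -0.1051, 0.1195]
ee_rot: [0.467, 0.884, -0.0, -0.001]
contact_force: [-0.3, 0.4, -1.1]
finger_gap: 0.0883
[ 0.64779844 -0.1051042   0.11988803] [0.82563574 0.56420332] 0.0878689324197354
```

View pics/w9_10.png

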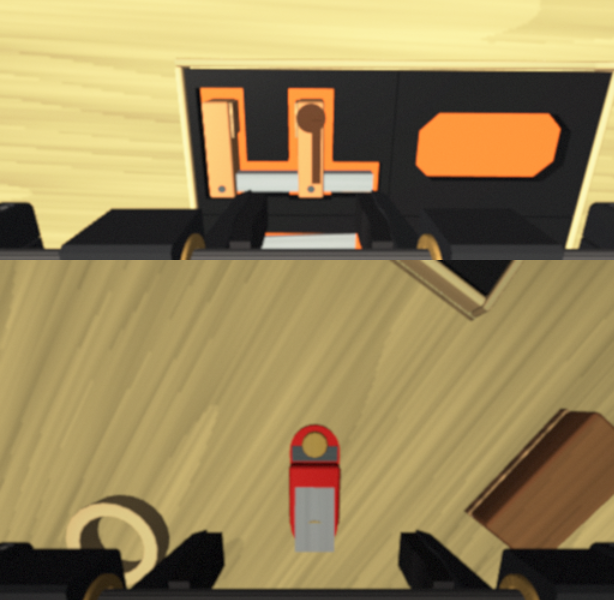

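The top half shows the clamp home in the F with an orange margin. In the bottom half the plane is at column 314, vertical, with its front knob at (314,185) in the original picture.

```bash
python3 - <<'E'
from h import *
c=np.load("w10.npy",allow_pickle=True).item(); s=observe()
T=R.from_quat(s["ee_rot"]).as_matrix(); t=np.array(s["tcp_pos"])
def g(p,z): print(np.round((ray(c,np.array(p)/1.2,z)-t)@T*1000,1)[:,:2].tolist())
g([(314,185)],.026); g([(315,164)],.014); g([(290,230),(340,230)],.030); g([(296,288),(334,288)],.044)
E
```

```text
[[38.1, 2.1]]
[[52.9, 3.0]]
[[4.0, -16.3], [4.0, 22.3]]
[[-38.2, -11.6], [-38.2, 17.5]]
```

```bash
python3 -m crank '[{"tx":0,"ty":3,"tz":40,"rx":0,"ry":0,"rz":0,"claw":-1},{"tx":0,"ty":3,"tz":75,"rx":0,"ry":0,"rz":0,"claw":-1},{"tx":0,"ty":3,"tz":95,"rx":0,"ry":0,"rz":0,"claw":-1},{"tx":0,"ty":3,"tz":104.5,"rx":0,"ry":0,"rz":0,"claw":-1},{"tx":0,"ty":3,"tz":104.5,"rx":0,"ry":0,"rz":0,"claw":-1},{"tx":0,"ty":3,"tz":104.5,"rx":0,"ry":0,"rz":0,"claw":-0.2},{"tx":0,"ty":3,"tz":104.5,"rx":0,"ry":0,"rz":0,"claw":0},{"tx":0,"ty":3,"tz":104.5,"rx":0,"ry":0,"rz":0,"claw":1},{"tx":0,"ty":3,"tz":104.5,"rx":0,"ry":0,"rz":0,"claw":1},{"tx":0,"ty":3,"tz":104.5,"rx":0,"ry":0,"rz":0,"claw":1},{"tx":0,"ty":3,"tz":104.5,"rx":0,"ry":0,"rz":0,"claw":1},{"tx":0,"ty":3,"tz":104.5,"rx":0,"ry":0,"rz":0,"claw":1}]' 35
python3 -c "
from h import *
s=observe();print(s['tcp_pos'],R.from_quat(s['ee_rot']).as_matrix()[:2,:2])"
```

```text
time_s: 15.15
tcp_pos: [0.6507, -0.1044, 0.016]
ee_rot: [0.468, 0.884, 0.0, 0.0]
contact_force: [-0.2, -0.3, -0.6]
finger_gap: 0.0434
[ 0.65068706 -0.10436539  0.01601524] [[-0.56252817  0.82677807]
 [ 0.82677808  0.56252821]]
```

```bash
python3 -m crank '[{"tx":0,"ty":0,"tz":0,"rx":0,"ry":0,"rz":0,"claw":1},{"tx":0,"ty":0,"tz":0,"rx":0,"ry":0,"rz":0,"claw":1},{"tx":0,"ty":0,"tz":0,"rx":0,"ry":0,"rz":0,"claw":1},{"tx":0,"ty":0,"tz":-20,"rx":0,"ry":0,"rz":0,"claw":1},{"tx":0,"ty":0,"tz":-40,"rx":0,"ry":0,"rz":0,"claw":1}]'
```

```text
time_s: 15.57
tcp_pos: [0.6495, -0.1039, 0.0544]
ee_rot: [0.468, 0.884, -0.0, -0.002]
contact_force: [-0.2, 0.1, -2.9]
finger_gap: 0.0394
```

```bash
python3 -m crank '[{"tx":0,"ty":0,"tz":-40,"rx":0,"ry":0,"rz":0,"claw":1},{"tx":0,"ty":0,"tz":-65,"rx":0,"ry":0,"rz":0,"claw":1},{"tx":441,"ty":86,"tz":-65,"rx":0,"ry":0,"rz":0.548,"claw":1},{"tx":441,"ty":86,"tz":-65,"rx":0,"ry":0,"rz":0.548,"claw":1},{"tx":441,"ty":86,"tz":-65,"rx":0,"ry":0,"rz":0.548,"claw":1},{"tx":441,"ty":86,"tz":-65,"rx":0,"ry":0,"rz":0.548,"claw":1},{"tx":441,"ty":86,"tz":-65,"rx":0,"ry":0,"rz":0.548,"claw":1},{"tx":441,"ty":86,"tz":-65,"rx":0,"ry":0,"rz":0.548,"claw":1},{"tx":441,"ty":86,"tz":-65,"rx":0,"ry":0,"rz":0.548,"claw":1},{"tx":441,"ty":86,"tz":-65,"rx":0,"ry":0,"rz":0.548,"claw":1},{"tx":441,"ty":86,"tz":-65,"rx":0,"ry":0,"rz":0.548,"claw":1},{"tx":441,"ty":86,"tz":-65,"rx":0,"ry":0,"rz":0.548,"claw":1},{"tx":441,"ty":86,"tz":-65,"rx":0,"ry":0,"rz":0.548,"claw":1},{"tx":441,"ty":86,"tz":-65,"rx":0,"ry":0,"rz":0.548,"claw":1},{"tx":441,"ty":86,"tz":-65,"rx":0,"ry":0,"rz":0.548,"claw":1},{"tx":441,"ty":86,"tz":-65,"rx":0,"ry":0,"rz":0.548,"claw":1},{"tx":441,"ty":86,"tz":-65,"rx":0,"ry":0,"rz":0.548,"claw":1}]'
python3 - <<'E'
from h import *
c=cam("wrist"); s=observe(); save(c,"w11.png",1.2); np.save("w11.npy",c,allow_pickle=True); print(s["tcp_pos"],R.from_quat(s["ee_rot"]).as_matrix()[:2,1],s["finger_gap"])
E
```

```text
time_s: 16.98
tcp_pos: [0.474, 0.3077, 0.1205]
ee_rot: [0.69, 0.724, -0.0, -0.0]
contact_force: [0.1, 0.0, -3.2]
finger_gap: 0.0394
[0.47412191 0.30759357 0.12057727] [0.99885651 0.04780715] 0.03986648771096925
```

View pics/w11.png

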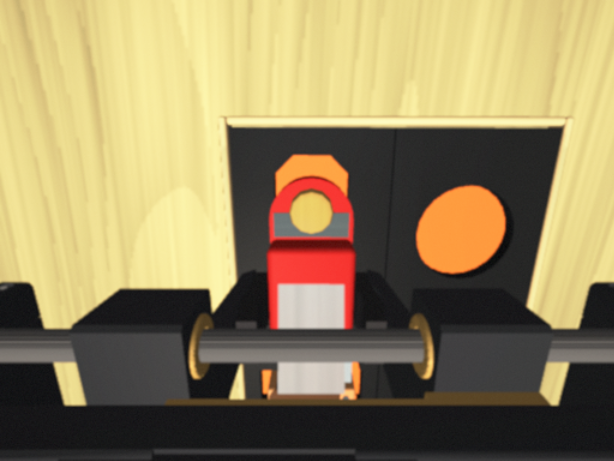

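The plane is held straight above the long cutout: front end at (311,177), cutout end at (312,154). The round cutout is at (461,229).

```bash
python3 - <<'E'
from h import *
c=np.load("w11.npy",allow_pickle=True).item()
g=lambda p,z:np.round(ray(c,np.array(p)/1.2,z)[:,:2]*1000,1).tolist()
print("plane front",g([(311,177)],.1186),"knob",g([(311,212)],.1306))
print("cut end edge (z26, z14)",g([(287,154),(337,154)],.026),g([(287,154),(337,154)],.014), "sides",g([(276,180),(347,180)],.026),g([(276,180),(347,180)],.014))
print("round l r",g([(417,235),(506,222)],.026),g([(506,222)],.014),"near/far",g([(460,273)],.026),g([(468,185)],.014))
print("tray corner",g([(231,129),(560,129)],.026))
E
```

```text
plane front [[472.3, 361.6]] knob [[473.0, 347.6]]
cut end edge (z26, z14) [[454.2, 367.6], [491.1, 369.4]] [[453.4, 367.1], [492.0, 369.0]] sides [[446.5, 348.2], [499.9, 350.7]] [[445.2, 346.7], [501.3, 349.4]]
round l r [[558.7, 310.3], [626.7, 324.2]] [[634.4, 321.6]] near/far [[598.4, 279.7]] [[597.7, 350.1]]
tray corner [[413.3, 383.2], [650.5, 394.6]]
```

```bash
python3 -m crank '[{"tx":-1,"ty":0.5,"tz":30,"rx":0,"ry":0,"rz":0,"claw":1},{"tx":-1,"ty":0.5,"tz":55,"rx":0,"ry":0,"rz":0,"claw":1},{"tx":-1,"ty":0.5,"tz":70,"rx":0,"ry":0,"rz":0,"claw":1},{"tx":-1,"ty":0.5,"tz":78,"rx":0,"ry":0,"rz":0,"claw":1},{"tx":-1,"ty":0.5,"tz":83,"rx":0,"ry":0,"rz":0,"claw":1},{"tx":-1,"ty":0.5,"tz":87,"rx":0,"ry":0,"rz":0,"claw":1},{"tx":-1,"ty":0.5,"tz":89.5,"rx":0,"ry":0,"rz":0,"claw":1},{"tx":-1,"ty":0.5,"tz":89.5,"rx":0,"ry":0,"rz":0,"claw":1},{"tx":-1,"ty":0.5,"tz":89.5,"rx":0,"ry":0,"rz":0,"claw":1}]'
```

```text
time_s: 17.78
tcp_pos: [0.4745, 0.3078, 0.0319]
ee_rot: [0.689, 0.724, 0.001, 0.0]
contact_force: [0.5, 0.1, -3.8]
finger_gap: 0.0398
```

Still carrying the full weight, so I'll lower further in small steps.

```bash
python3 -m crank '[{"tx":0,"ty":0,"tz":1,"rx":0,"ry":0,"rz":0,"claw":1},{"tx":0,"ty":0,"tz":1.5,"rx":0,"ry":0,"rz":0,"claw":1},{"tx":0,"ty":0,"tz":1.5,"rx":0,"ry":0,"rz":0,"claw":1},{"tx":0,"ty":0,"tz":1.5,"rx":0,"ry":0,"rz":0,"claw":1}]'
```

```text
time_s: 18.12
tcp_pos: [0.4743, 0.3077, 0.03]
ee_rot: [0.689, 0.724, 0.0, 0.0]
contact_force: [-0.3, 0.2, -2.9]
finger_gap: 0.0397
```

```bash
python3 -m crank '[{"tx":0,"ty":0,"tz":0.5,"rx":0,"ry":0,"rz":0,"claw":1},{"tx":0,"ty":0,"tz":1,"rx":0,"ry":0,"rz":0,"claw":1},{"tx":0,"ty":0,"tz":1,"rx":0,"ry":0,"rz":0,"claw":1},{"tx":0,"ty":0,"tz":1,"rx":0,"ry":0,"rz":0,"claw":1}]'
```

```text
time_s: 18.45
tcp_pos: [0.4743, 0.3077, 0.0299]
ee_rot: [0.689, 0.724, 0.0, 0.0]
contact_force: [-4.5, -2.3, 8.3]
finger_gap: 0.0396
```

```bash
python3 -m crank '[{"tx":0,"ty":0,"tz":-0.5,"rx":0,"ry":0,"rz":0,"claw":0},{"tx":0,"ty":0,"tz":-0.5,"rx":0,"ry":0,"rz":0,"claw":-0.2},{"tx":0,"ty":0,"tz":-0.5,"rx":0,"ry":0,"rz":0,"claw":-0.4},{"tx":0,"ty":0,"tz":-0.5,"rx":0,"ry":0,"rz":0,"claw":-0.4},{"tx":0,"ty":0,"tz":-20,"rx":0,"ry":0,"rz":0,"claw":-0.4},{"tx":0,"ty":0,"tz":-60,"rx":0,"ry":0,"rz":0,"claw":-0.4},{"tx":0,"ty":0,"tz":-90,"rx":0,"ry":0,"rz":0,"claw":-0.4},{"tx":0,"ty":0,"tz":-90,"rx":0,"ry":0,"rz":0,"claw":-0.4}]'
python3 - <<'E'
from h import *
c=cam("wrist"); save(c,"w12.png",1.2)
E
python3 -m crank '[{"tx":-667,"ty":110,"tz":0,"rx":0,"ry":0,"rz":0,"claw":-1},{"tx":-667,"ty":110,"tz":0,"rx":0,"ry":0,"rz":0,"claw":-1},{"tx":-667,"ty":110,"tz":0,"rx":0,"ry":0,"rz":0,"claw":-1},{"tx":-667,"ty":110,"tz":0,"rx":0,"ry":0,"rz":0,"claw":-1},{"tx":-667,"ty":110,"tz":0,"rx":0,"ry":0,"rz":0,"claw":-1},{"tx":-667,"ty":110,"tz":0,"rx":0,"ry":0,"rz":0,"claw":-1},{"tx":-667,"ty":110,"tz":0,"rx":0,"ry":0,"rz":0,"claw":-1},{"tx":-667,"ty":110,"tz":0,"rx":0,"ry":0,"rz":0,"claw":-1},{"tx":-667,"ty":110,"tz":0,"rx":0,"ry":0,"rz":0,"claw":-1},{"tx":-667,"ty":110,"tz":0,"rx":0,"ry":0,"rz":0,"claw":-1},{"tx":-667,"ty":110,"tz":0,"rx":0,"ry":0,"rz":0,"claw":-1},{"tx":-667,"ty":110,"tz":0,"rx":0,"ry":0,"rz":0,"claw":-1},{"tx":-667,"ty":110,"tz":0,"rx":0,"ry":0,"rz":0,"claw":-1},{"tx":-667,"ty":110,"tz":0,"rx":0,"ry":0,"rz":0,"claw":-1},{"tx":-667,"ty":110,"tz":0,"rx":0,"ry":0,"rz":0,"claw":-1},{"tx":-667,"ty":110,"tz":0,"rx":0,"ry":0,"rz":0,"claw":-1},{"tx":-667,"ty":110,"tz":0,"rx":0,"ry":0,"rz":0,"claw":-1},{"tx":-667,"ty":110,"tz":0,"rx":0,"ry":0,"rz":0,"claw":-1},{"tx":-667,"ty":110,"tz":0,"rx":0,"ry":0,"rz":0,"claw":-1},{"tx":-667,"ty":110,"tz":0,"rx":0,"ry":0,"rz":0,"claw":-1}]'
python3 - <<'E'
from h import *
c=cam("wrist"); s=observe(); save(c,"w13.png",1.2); np.save("w13.npy",c,allow_pickle=True); print(s["tcp_pos"],R.from_quat(s["ee_rot"]).as_matrix()[:2,1],s["finger_gap"])
a=cv2.imread("pics/w12.png");b=cv2.imread("pics/w13.png"); cv2.imwrite("pics/w12_13.png",np.vstack([a[100:350],b[:345]]))
print(proj(c,[[.6165,-.353,.035]])*1.2)
E
```

```text
time_s: 19.12
tcp_pos: [0.4766, 0.3088, 0.1247]
ee_rot: [0.689, 0.724, 0.005, 0.002]
contact_force: [-0.1, 0.0, 1.0]
finger_gap: 0.0612
time_s: 20.83
tcp_pos: [0.617, -0.3515, 0.118]
ee_rot: [0.689, 0.725, 0.0, -0.001]
contact_force: [0.7, 0.7, -0.4]
finger_gap: 0.0879
[ 0.61715652 -0.35137071  0.11852066] [0.99869807 0.05100779] 0.08784721734727353
[[309.21743098 239.50361636]]
```

View pics/w12_13.png

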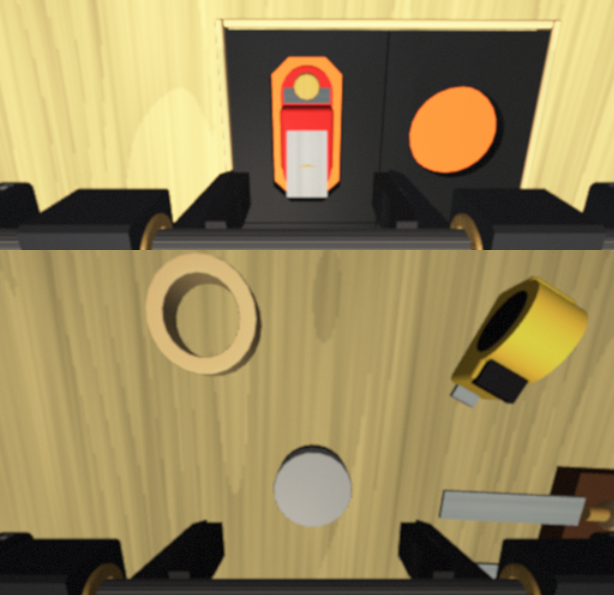

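Top half: the plane is home with an orange margin. Bottom half: the stone's top is at (312,236), about 2 mm off, and the chisel tip at column 440 is clear of the finger.

```bash
python3 -m crank '[{"tx":1,"ty":1.5,"tz":40,"rx":0,"ry":0,"rz":0,"claw":-1},{"tx":1,"ty":1.5,"tz":75,"rx":0,"ry":0,"rz":0,"claw":-1},{"tx":1,"ty":1.5,"tz":95,"rx":0,"ry":0,"rz":0,"claw":-1},{"tx":1,"ty":1.5,"tz":103,"rx":0,"ry":0,"rz":0,"claw":-1},{"tx":1,"ty":1.5,"tz":103,"rx":0,"ry":0,"rz":0,"claw":-1},{"tx":1,"ty":1.5,"tz":103,"rx":0,"ry":0,"rz":0,"claw":-0.5},{"tx":1,"ty":1.5,"tz":103,"rx":0,"ry":0,"rz":0,"claw":1},{"tx":1,"ty":1.5,"tz":103,"rx":0,"ry":0,"rz":0,"claw":1},{"tx":1,"ty":1.5,"tz":103,"rx":0,"ry":0,"rz":0,"claw":1},{"tx":1,"ty":1.5,"tz":103,"rx":0,"ry":0,"rz":0,"claw":1},{"tx":1,"ty":1.5,"tz":103,"rx":0,"ry":0,"rz":0,"claw":1},{"tx":1,"ty":1.5,"tz":103,"rx":0,"ry":0,"rz":0,"claw":1}]' 30
python3 -c "
from h import *
s=observe();print(s['tcp_pos'],R.from_quat(s['ee_rot']).as_matrix()[:2,:2],s['finger_gap'])"
```

```text
time_s: 21.88
tcp_pos: [0.6188, -0.3523, 0.0169]
ee_rot: [0.689, 0.724, 0.0, 0.001]
contact_force: [-1.2, 1.0, 5.9]
finger_gap: 0.0595
[ 0.61878542 -0.3522557   0.01690832] [[-0.04952689  0.99877233]
 [ 0.99877236  0.04952774]] 0.059461136721896055
```

```bash
python3 -m crank '[{"tx":0,"ty":0,"tz":-25,"rx":0,"ry":0,"rz":0,"claw":1},{"tx":0,"ty":0,"tz":-60,"rx":0,"ry":0,"rz":0,"claw":1},{"tx":0,"ty":0,"tz":-95,"rx":0,"ry":0,"rz":0,"claw":1},{"tx":667,"ty":9,"tz":-103,"rx":0,"ry":0,"rz":0,"claw":1},{"tx":667,"ty":9,"tz":-103,"rx":0,"ry":0,"rz":0,"claw":1},{"tx":667,"ty":9,"tz":-103,"rx":0,"ry":0,"rz":0,"claw":1},{"tx":667,"ty":9,"tz":-103,"rx":0,"ry":0,"rz":0,"claw":1},{"tx":667,"ty":9,"tz":-103,"rx":0,"ry":0,"rz":0,"claw":1},{"tx":667,"ty":9,"tz":-103,"rx":0,"ry":0,"rz":0,"claw":1},{"tx":667,"ty":9,"tz":-103,"rx":0,"ry":0,"rz":0,"claw":1},{"tx":667,"ty":9,"tz":-103,"rx":0,"ry":0,"rz":0,"claw":1},{"tx":667,"ty":9,"tz":-103,"rx":0,"ry":0,"rz":0,"claw":1},{"tx":667,"ty":9,"tz":-103,"rx":0,"ry":0,"rz":0,"claw":1},{"tx":667,"ty":9,"tz":-103,"rx":0,"ry":0,"rz":0,"claw":1},{"tx":667,"ty":9,"tz":-103,"rx":0,"ry":0,"rz":0,"claw":1},{"tx":667,"ty":9,"tz":-103,"rx":0,"ry":0,"rz":0,"claw":1},{"tx":667,"ty":9,"tz":-103,"rx":0,"ry":0,"rz":0,"claw":1},{"tx":667,"ty":9,"tz":-103,"rx":0,"ry":0,"rz":0,"claw":1},{"tx":667,"ty":9,"tz":-103,"rx":0,"ry":0,"rz":0,"claw":1},{"tx":667,"ty":9,"tz":-103,"rx":0,"ry":0,"rz":0,"claw":1}]'
python3 -m crank '[{"tx":0,"ty":0,"tz":0,"rx":0,"ry":0,"rz":0,"claw":1},{"tx":0,"ty":0,"tz":0,"rx":0,"ry":0,"rz":0,"claw":1},{"tx":0,"ty":0,"tz":0,"rx":0,"ry":0,"rz":0,"claw":1}]'
python3 - <<'E'
from h import *
c=cam("wrist"); s=observe(); save(c,"w14.png",1.2); np.save("w14.npy",c,allow_pickle=True); print(s["tcp_pos"],R.from_quat(s["ee_rot"]).as_matrix()[:2,1],s["finger_gap"])
E
```

```text
time_s: 23.55
tcp_pos: [0.5924, 0.3215, 0.1182]
ee_rot: [0.687, 0.727, 0.001, -0.001]
contact_force: [-0.5, -1.0, -2.0]
finger_gap: 0.0594
time_s: 23.8
tcp_pos: [0.5947, 0.3134, 0.1186]
ee_rot: [0.69, 0.724, -0.0, -0.0]
contact_force: [0.9, -0.2, -2.3]
finger_gap: 0.0592
[0.59481401 0.31324203 0.11872998] [0.99885986 0.04773731] 0.05944644726169698
```

View pics/w14.png

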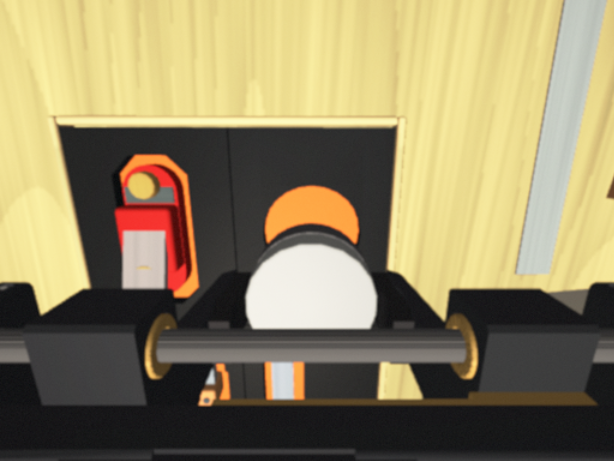

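The stone is held above the round cutout: cutout far edge at (312,186), stone top far edge at about (312,232).

```bash
python3 - <<'E'
from h import *
c=np.load("w14.npy",allow_pickle=True).item()
g=lambda p,z:np.round(ray(c,np.array(p)/1.2,z)[:,:2]*1000,1).tolist()
print("cut far",g([(312,186)],.014),g([(312,186)],.026),"sides",g([(265,222),(359,222)],.014),g([(265,222),(359,222)],.026))
print("stone top far",g([(312,232),(312,237)],.137),"sides",g([(246,300),(377,300)],.137),"bottom far",g([(312,226)],.102))
E
```

```text
cut far [[594.6, 349.3]] [[594.5, 350.9]] sides [[557.7, 318.2], [634.3, 321.9]] [[559.4, 321.3], [632.3, 324.8]]
stone top far [[594.4, 346.6], [594.5, 344.4]] sides [[566.5, 313.5], [625.0, 316.4]] bottom far [[594.8, 339.9]]
```

```bash
python3 -m crank '[{"tx":-1.5,"ty":0,"tz":30,"rx":0,"ry":0,"rz":0,"claw":1},{"tx":-1.5,"ty":0,"tz":55,"rx":0,"ry":0,"rz":0,"claw":1},{"tx":-1.5,"ty":0,"tz":70,"rx":0,"ry":0,"rz":0,"claw":1},{"tx":-1.5,"ty":0,"tz":78,"rx":0,"ry":0,"rz":0,"claw":1},{"tx":-1.5,"ty":0,"tz":83,"rx":0,"ry":0,"rz":0,"claw":1},{"tx":-1.5,"ty":0,"tz":86,"rx":0,"ry":0,"rz":0,"claw":1},{"tx":-1.5,"ty":0,"tz":87.5,"rx":0,"ry":0,"rz":0,"claw":1},{"tx":-1.5,"ty":0,"tz":88.3,"rx":0,"ry":0,"rz":0,"claw":1},{"tx":-1.5,"ty":0,"tz":88.3,"rx":0,"ry":0,"rz":0,"claw":1},{"tx":-1.5,"ty":0,"tz":88.3,"rx":0,"ry":0,"rz":0,"claw":1}]'
```

```text
time_s: 24.68
tcp_pos: [0.5948, 0.3133, 0.0312]
ee_rot: [0.689, 0.724, 0.0, 0.0]
contact_force: [0.6, 0.4, -1.5]
finger_gap: 0.0592
```

```bash
python3 -m crank '[{"tx":0,"ty":0,"tz":0.5,"rx":0,"ry":0,"rz":0,"claw":1},{"tx":0,"ty":0,"tz":1,"rx":0,"ry":0,"rz":0,"claw":1},{"tx":0,"ty":0,"tz":1,"rx":0,"ry":0,"rz":0,"claw":1},{"tx":0,"ty":0,"tz":1,"rx":0,"ry":0,"rz":0,"claw":1}]'
```

```text
time_s: 25.02
tcp_pos: [0.5949, 0.3133, 0.0309]
ee_rot: [0.689, 0.724, 0.001, 0.0]
contact_force: [-3.2, -1.6, 6.4]
finger_gap: 0.0589
```

```bash
python3 -m crank '[{"tx":0,"ty":0,"tz":-0.5,"rx":0,"ry":0,"rz":0,"claw":-0.5},{"tx":0,"ty":0,"tz":-0.5,"rx":0,"ry":0,"rz":0,"claw":-0.7},{"tx":0,"ty":0,"tz":-0.5,"rx":0,"ry":0,"rz":0,"claw":-0.8},{"tx":0,"ty":0,"tz":-0.5,"rx":0,"ry":0,"rz":0,"claw":-0.8},{"tx":0,"ty":0,"tz":-20,"rx":0,"ry":0,"rz":0,"claw":-0.8},{"tx":0,"ty":0,"tz":-60,"rx":0,"ry":0,"rz":0,"claw":-0.8},{"tx":0,"ty":0,"tz":-100,"rx":0,"ry":0,"rz":0,"claw":-0.8},{"tx":-350,"ty":-150,"tz":-160,"rx":0,"ry":0,"rz":0,"claw":-0.8},{"tx":-350,"ty":-150,"tz":-160,"rx":0,"ry":0,"rz":0,"claw":-0.8},{"tx":-350,"ty":-150,"tz":-160,"rx":0,"ry":0,"rz":0,"claw":-0.8},{"tx":-350,"ty":-150,"tz":-160,"rx":0,"ry":0,"rz":0,"claw":-0.8},{"tx":-350,"ty":-150,"tz":-160,"rx":0,"ry":0,"rz":0,"claw":-0.8},{"tx":-350,"ty":-150,"tz":-160,"rx":0,"ry":0,"rz":0,"claw":-0.8},{"tx":-350,"ty":-150,"tz":-160,"rx":0,"ry":0,"rz":0,"claw":-0.8},{"tx":-350,"ty":-150,"tz":-160,"rx":0,"ry":0,"rz":0,"claw":-0.8},{"tx":-350,"ty":-150,"tz":-160,"rx":0,"ry":0,"rz":0,"claw":-0.8},{"tx":-350,"ty":-150,"tz":-160,"rx":0,"ry":0,"rz":0,"claw":-0.8},{"tx":-350,"ty":-150,"tz":-160,"rx":0,"ry":0,"rz":0,"claw":-0.8}]'
python3 - <<'E'
from h import *
a=cam("top"); b=cam("scene"); np.save("top1.npy",a,allow_pickle=True)
A=cv2.resize(a["frame"][170:290,90:390],None,fx=2,fy=2,interpolation=cv2.INTER_CUBIC)[:,:,::-1]
B=cv2.resize(b["frame"][100:230,190:350],None,fx=2.7,fy=2.7,interpolation=cv2.INTER_CUBIC)[:,:,::-1]
o=np.zeros((A.shape[0]+B.shape[0],600,3),np.uint8); o[:A.shape[0]]=A; o[A.shape[0]:,:B.shape[1]]=B; cv2.imwrite("pics/final.png",o)
t=np.load("top0.npy",allow_pickle=True).item()["frame"].astype(int); d=np.abs(t-a["frame"])
for n,x,y in [("measure",327,158),("roll",327,230)]: print(n,"changed",(d[y-22:y+22,x-22:x+22].max(2)>40).sum())
E
```

```text
time_s: 26.52
tcp_pos: [0.4618, -0.0459, 0.1901]
ee_rot: [0.691, 0.723, 0.0, 0.001]
contact_force: [0.2, 0.6, -0.5]
finger_gap: 0.0795
measure changed 0
roll changed 17
```

View pics/final.png

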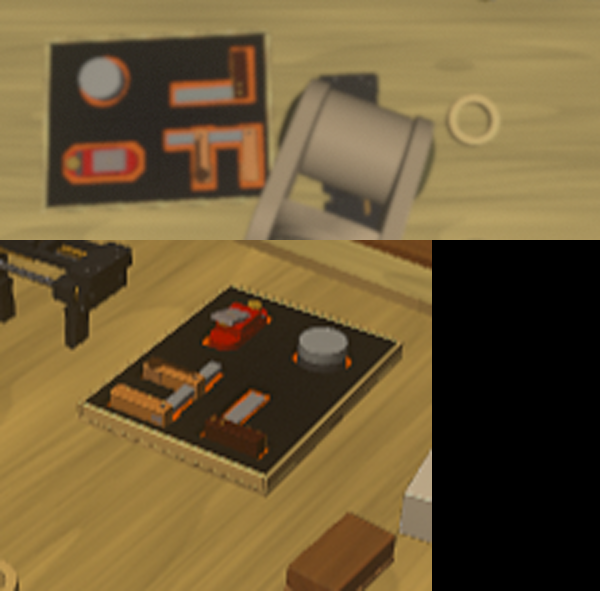

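The four tools sit in their own cutouts: stone at (103,78), square, plane and clamp, with orange around each. The scene view shows them flat, and the roll hasn't moved. I'm handing in.

```bash
python3 -c "
from station import *
print(job_done())"
```

```text
the job is handed in; nothing more can be done
None
```

All four tools are back in their own cutouts. I did them in the order you listed: square, clamp, plane, stone. I lowered each one slowly until the wrist force showed it resting on the cutout floor, then opened the fingers and backed away. The clamp is the exception: its force was only shrinking at the last reading, and I released it after a further 0.8 mm without another check.

- **Fit:** pictures after each release, plus last top and scene views, show orange margin around each tool and all four lying flat. I judged flatness by eye, with no measurement of final height.
- **Items left alone:** comparing the top view before and after, the tape measure had no changed pixels. The roll's window had 17, most likely because the arm was at its edge; the roll itself looked unmoved.
- **Limits:** the job took about 27 s of robot time, and no wrist force reading went above about 10 N. At hand-in the arm was clear of everything, with the gripper open.
- **Refused moves:** two early move calls were refused because some fields were missing, and nothing moved.

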